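Heft two saggers, load the full one and start the test kiln

TASK

Lift the two closed saggers in turn to feel which is heavier: stand the heavier, full one upright on the shelf inside the test kiln and put the lighter one upright in the plywood tray, setting both down without dropping them and keeping them level. With the full one in, lower the kiln lid gently until it is shut, then press the green button on the controller to start the firing. Leave the other things where they are.

Things in the scene. Friction and masses are not known exactly. Their poses are not given: they have to be found in the camera images.
- sagger_a_center (a point): closed buff ceramic sagger 110 x 60 x 72 mm high, flat lid held by a dark wire clip at each end (it stays on). Of two lookalikes one is full, at least 150 g heavier (both under 0.8 kg); which one varies and cannot be seen. Point: its centre, 36 mm up; x along the 110 mm, y across the 60 mm (grasp across it from above), z up. Stands at right, in front of the tray
- sagger_b_center (a point): the other sagger: closed buff ceramic sagger 110 x 60 x 72 mm high, flat lid held by a dark wire clip at each end (it stays on). Of two lookalikes one is full, at least 150 g heavier (both under 0.8 kg); which one varies and cannot be seen. Point: its centre, 36 mm up; x along the 110 mm, y across the 60 mm (grasp across it from above), z up. Stands at right, in front of the tray
- kiln_shelf_top (a point): centre of the top of the flat kiln shelf on the chamber floor, 50 mm above the work surface, where the full sagger stands. Kiln: fixed dark grey metal box 214 mm square, rim 135 mm high (85 mm above this point), chamber 150 x 150 mm centred here, open on top, walls 32 mm. Axes: z up, y to the hinge side (left), x away from the robot, chamber sides along x and y.
- kiln_lid (a joint): angle of the kiln's lid (rad): 0 shut, 1.52 to 1.66 at the start (standing open at the kiln's left side). The stiff hinge holds it at any angle, so it must be taken all the way down; this takes 1 to 8 N at the handle.
- kiln_lid_hinge (a point): middle of the hinge line (along the kiln's x) on the kiln's left rim edge, 107 mm left of the chamber centre, 135 mm above the work surface. Its axes turn with the lid: x along the hinge, -y towards the lid's free edge, z out of the lid's top face. Lid 214 x 214 mm, 31 mm thick.
- kiln_lid_handle (a point): middle of the lid's handle: round black bar 10 mm thick, 110 mm long, parallel to the hinge, posts 90 mm apart; 202 mm from the hinge along the lid, 78 mm above its underside (bar axis 46 mm off its top face). Can be pinched across from above at every angle (gripper part-open) and turns between the fingers. Lid shut: 213 mm above the work surface, 95 mm right of the chamber centre.
- tray_in (a point): centre of the inner floor (6 mm above the work surface) of the fixed open plywood tray at the right, where the lighter sagger goes; inside 155 mm (its x) by 200 mm (its y), z up; walls 6 mm thick, 42 mm high from the work surface.
- start_button_top (a point): centre of the top of the round green start button, 32 mm across, on the sloping panel of the fixed grey kiln controller (140 x 112 mm, about 85 mm high at its back) at the left. The panel slopes 20 degrees, facing up and towards the robot; a straight push down works.
- start_button (a joint): travel of the green button (m): 0 out, 0.006 fully in, which takes 5 N; it springs back. Over 0.004 counts as pressed.
- egg_cup: matte white porcelain egg cup, 50 mm across, 62 mm high; origin under its foot. Leave alone.
- calipers: steel vernier calipers lying flat, 190 mm long, 8 mm thick; origin under the middle of the bar. Leave alone.
- clay_spoon: brown bisque clay spoon, 160 mm long, lying flat. Leave alone.
- bead_jar: glass jar of coloured glass beads, 66 mm across, 94 mm high; origin under its base. Leave alone.
- brush_pot: blue pot of brushes, 68 mm across, about 170 mm high with the brushes; origin under its base. Leave alone.
- cone_box: cardboard box of pyrometric cones, 55 x 85 x 50 mm; origin under its base. Leave alone.

How it is judged:
By the outcome, as a careful person would: the job done as asked, in the order asked, and still so for the second after the job is handed in, with the robot touching nothing.
It also fails if it takes over 72 s, if anything falls off the work surface, if the arm or the gripper's body presses on something with over 40 N, if the wrist force passes 120 N, or if a joint passes its speed limit or range.

ROBOT

A 7-joint arm with a two-finger parallel gripper is mounted at the origin on the work surface. World frame = base frame: x ahead of the robot, y to its left, z up, the work surface at z = 0. Lengths are in m, angles in degrees, forces in N, time in s.
With the tool pointing down it reaches from about 0.425 to 1.025 m from the base axis. Payload 3.6 kg.
Tool frame: the origin (TCP) lies midway between the tips of the shut fingers; the grasp point (between the pads) lies 19 mm behind it; z points along the fingers, y is the line along which they close (so a half turn about z gives the same grasp; the last joint's range is limited). The gripper opens to 85 mm and grips with 20 to 120 N. Pads are 22 mm wide; open, the fingers measure 114 mm over their backs; the gripper's body (76 mm by 85 mm) begins 54 mm behind the grasp point. The pads swing forward as they close: fully open they stand 13 mm farther back than shut.
Start: joints at [67.065, 33.873, 2.773, 92.16, -1.908, 54.013, -1.931], TCP at [0.219, -0.691, 0.231] pointing down, gripper open.
Joint ranges: [-153.93, 153.93], [-27.13, 128.08], [-72.61, 78.16], [10.71, 143.7], [-87.88, 267.88], [4.46, 118.87], [-176.78, 176.78]. Speed limits (degrees/s): [147.25, 147.25, 180, 180, 180, 180, 180].

INTERFACE

Orientations are given as [roll, pitch, yaw] about the fixed x, y, z axes, in that order (R = Rz(yaw) Ry(pitch) Rx(roll)).
In Python, from cell import env, capture gives the robot as it stands. The module is installed in compiled form; this text tells all that it offers.
- The arm moves only by the shell command python3 -m pendant 'ROWS' [FORCE]. ROWS is JSON, a list of rows, each a list of 7 numbers: the shift along the tool's x, y, z each as a share of 0.3 m, from -1 to 1, then the turn, a rotation vector about the tool's x, y, z each as a share of 0.12 rad, from -1 to 1, then the closure, from 0 (fully open) to 1 (shut). A call has 1 to 20 rows; each row shifts and turns the commanded pose from where the row before left it, along the tool's axes as they then stand; what a row does not reach is not made up. A row lasts 1/12 s, in which the tool goes at most 41.7 mm and 7.16 degrees, less where a joint would pass 70% of its speed; a pose out of reach is approached as far as the arm can. A call with a number of a shift or a turn outside -1 to 1 is refused whole. A call with a gripper value outside its range is refused whole. The fingers move at their own pace and stop on an object; FORCE is the grip in N (left out, the last holds). Time passes only in rows, so rows that do not move let the fingers close. It gives the time, the measured TCP pose, the force, the opening and the grip force at its end, in the units of the state.
- env.sense(): the state, without advancing time (a new reading comes with each control period).
- capture(name): name is "scene" or "top"; returns a dict with "image" (400x640x3 uint8, blue, green, red), "fx", "fy", "cx", "cy" (pixels), "k1" (the pictures are not rectified: a ray, as slopes to the right and down, at radius r is drawn at 1 + k1 r^2 times it, then the intrinsics apply), "pose" (4x4, takes a point from camera to world coordinates). Camera axes: x right, y up, looking along -z (the intrinsics and any distortion apply to the point x, -y, -z); pixel columns grow to the right and rows downward; lengths in m; the calibration is good to about 2 mm. A picture is of the moment at which its call begins. There is no depth.
- env.job_done(): hands the job in; it is judged then, once.
The state is a dict: "t": time; "joint_positions": joint angles; "qd": joint speeds; "joint_torque": joint torques, N m; "eef_pos": TCP position; "eef_rot": TCP orientation; "ft_force": force on the tool from outside, world axes, zero at the start; "moment": the same for the moment, N m; "width": finger opening in m; "gripper_force": force on a finger pad.
Only numpy, scipy, OpenCV 4.12 (cv2) and the standard library are available. Lean on these libraries where they do the work, as an engineer would, in place of code of your own. Each camera call takes 0.05 s, during which the arm holds its last target. There are 200 camera calls.

## Working session

There is one attempt and no reset: what is moved stays moved. The work goes in short steps, Python scripts to look and compute and a shell command to move; the robot and the scene stay as the last step left them, time stands still between calls to the robot, and variables do not carry over. Pictures are saved under pics/ and viewed, at most 10 in all, crops included, and the job is handed in when it is done.

```bash
mkdir -p pics; python3 - <<'E'
from cell import env,capture
import cv2
for n in("scene","top"):
    c=capture(n); cv2.imwrite(f"pics/{n}0.png",c["image"])
    print(n,c["fx"],c["fy"],c["cx"],c["cy"],c["k1"],c["pose"])
print(env.sense())
E
```

```text
scene 458.98438598582044 458.98438598582044 313.91476225332116 204.31283678357326 -0.07198451844624813 [[ 0.19011109 -0.81868721  0.54185702  1.24281386]
 [ 0.98175113  0.16119742 -0.10089656 -0.15135473]
 [-0.00474323  0.55115029  0.83439251  1.24301404]
 [ 0.          0.          0.          1.        ]]
top 476.3808285615594 476.3808285615594 333.9929308220075 205.09823499746116 -0.048954809863109225 [[ 0.02677758  0.97966996 -0.19882087  0.27682976]
 [-0.99959781  0.02809926  0.00382853 -0.00639216]
 [ 0.00933742  0.19863838  0.98002837  1.45402659]
 [ 0.          0.          0.          1.        ]]
{'t': 0.1, 'joint_positions': array([67.06643825, 33.92219347,  2.76742924, 92.23047689, -1.90827473,
       54.01265521, -1.93296162]), 'qd': array([-0.02104407, -0.07366345, -0.06171274, -0.14016933,  0.01021403,
        0.0360769 ,  0.01461209]), 'joint_torque': array([ 3.39080005e-03, -5.49995041e+01,  1.55283339e+00, -1.98824626e+01,
        9.70366644e-03,  3.85273393e-03,  1.41714753e-05]), 'eef_pos': array([ 0.21871432, -0.69042087,  0.2302242 ]), 'eef_rot': array([-1.79880957e+02,  6.37618826e-03,  1.75788488e+01]), 'ft_force': array([ 0.2342558 , -0.14989416, -0.25600131]), 'moment': array([ 0.00228746, -0.01750891,  0.00487871]), 'gripper_force': 0.0, 'width': 0.0852865299758312}
```

View pics/scene0.png

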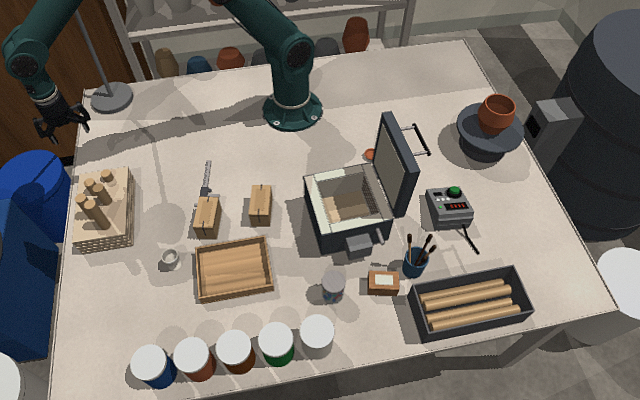

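View pics/top0.png

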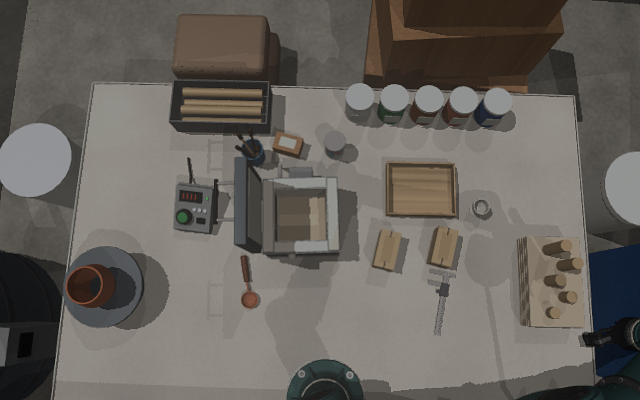

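Top view: the saggers are near (388,250) and (446,247), the tray is at (422,190), the kiln chamber near (300,218), and the button near (184,217). I'll enlarge both views for accurate reading.

```bash
cat > h.py <<'E'
import numpy as np,cv2
from cell import env,capture
def dist(c): return np.array([c["k1"],0,0,0,0]), np.array([[c["fx"],0,c["cx"]],[0,c["fy"],c["cy"]],[0,0,1.]])
def p2w(c,uv,z):
    D,K=dist(c); s=(np.array(uv,float)-K[:2,2])/K[0,0]
    r=s.copy()
    for _ in range(20): r=s/(1+c["k1"]*(r@r))
    d=c["pose"][:3,:3]@np.array([r[0],-r[1],-1]); o=c["pose"][:3,3]
    return o+d*(z-o[2])/d[2]
def w2p(c,p):
    q=c["pose"][:3,:3].T@(np.array(p)-c["pose"][:3,3]); s=np.array([q[0],-q[1]])/-q[2]
    return s*(1+c["k1"]*(s@s))*c["fx"]+np.array([c["cx"],c["cy"]])
def crop(im,x,y,w,h,f,name):
    cv2.imwrite(name,cv2.resize(im[y:y+h,x:x+w],None,fx=f,fy=f,interpolation=cv2.INTER_CUBIC))
E
python3 - <<'E'
from h import *
t=cv2.imread("pics/top0.png");s=cv2.imread("pics/scene0.png")
crop(t,365,155,110,110,5,"pics/t1.png")
crop(t,165,150,185,115,4.3,"pics/t2.png")
E
```

```text
(no output)
```

View pics/t1.png

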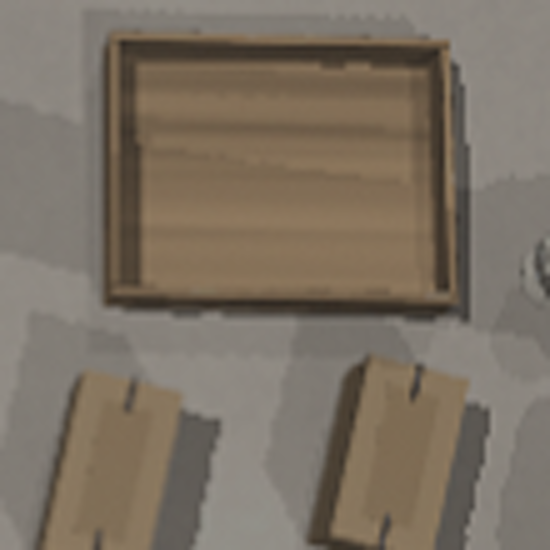

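View pics/t2.png

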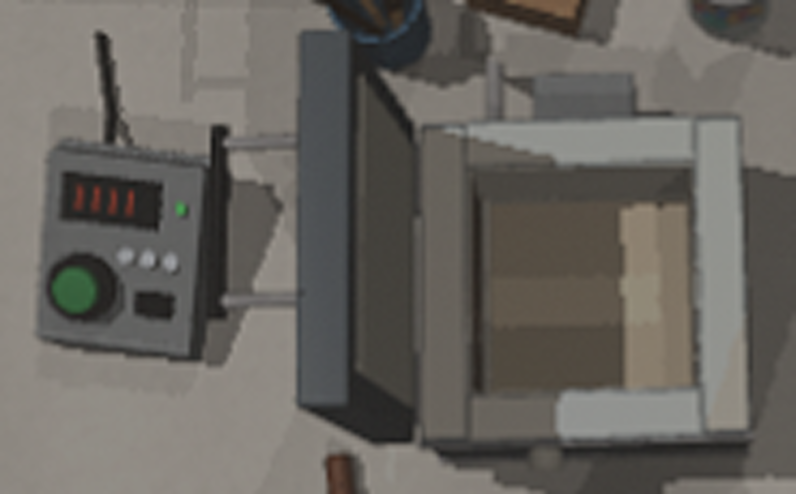

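```bash
python3 - <<'E'
from h import *
t=capture("top");s=capture("scene")
def L(n,uvs,z):
    P=np.array([p2w(t,u,z)[:2] for u in uvs]); print(n,P.round(4).tolist(),"c",P.mean(0).round(4)); 
    for i in range(len(P)): 
        d=P[(i+1)%len(P)]-P[i]; print("   len %.4f ang %.1f"%(np.hypot(*d),np.degrees(np.arctan2(d[1],d[0]))))
L("tray",[(386.4,162),(455,163.4),(457,215.6),(386,215.6)],.042)
L("sagL",[(381,229.4),(401.6,233.6),(394.2,270.6),(373.6,266.4)],.072)
L("sagR",[(438.4,226),(458.8,230.6),(451.4,268),(431,263)],.072)
L("kiln",[(263.1,179.5),(337.1,177.4),(339,252.3),(262.7,253)],.135)
for z in(.05,.06,.07,.08,.09): 
    p=p2w(t,(182.4,217.4),z); print("btn",z,p.round(4),w2p(s,p).round(1))
a=cv2.resize(t["image"][220:280,365:470],None,fx=5,fy=5,interpolation=cv2.INTER_CUBIC)
b=cv2.resize(s["image"][175:245,185:285],None,fx=4,fy=4,interpolation=cv2.INTER_CUBIC)
c=cv2.resize(s["image"][180:235,420:485],None,fx=5,fy=5,interpolation=cv2.INTER_CUBIC)
o=np.zeros((590,800,3),np.uint8); o[:300,:525]=a;o[305:585,:400]=b;o[305:580,405:730]=c
cv2.imwrite("pics/m.png",o)
E
```

```text
tray [[0.7036, -0.17], [0.7058, -0.3831], [0.5415, -0.3852], [0.5355, -0.1696]] c [ 0.6216 -0.277 ]
   len 0.2131 ang -89.4
   len 0.1643 ang -179.3
   len 0.2157 ang 91.6
   len 0.1682 ang -0.2
sagL [[0.4884, -0.1516], [0.4777, -0.2122], [0.3692, -0.1908], [0.3798, -0.1311]] c [ 0.4288 -0.1714]
   len 0.0616 ang -100.1
   len 0.1105 ang 168.8
   len 0.0606 ang 80.0
   len 0.1106 ang -10.7
sagR [[0.5032, -0.3211], [0.4911, -0.3814], [0.3809, -0.3572], [0.3939, -0.2978]] c [ 0.4423 -0.3394]
   len 0.0615 ang -101.3
   len 0.1129 ang 167.6
   len 0.0608 ang 77.7
   len 0.1118 ang -12.0
kiln [[0.6132, 0.1928], [0.6255, -0.0183], [0.4114, -0.029], [0.4035, 0.1822]] c [0.5134 0.0819]
   len 0.2115 ang -86.7
   len 0.2143 ang -177.1
   len 0.2113 ang 92.2
   len 0.2100 ang 2.9
btn 0.05 [0.511  0.4414 0.05  ] [454.7 192.7]
btn 0.06 [0.5094 0.4382 0.06  ] [454.4 190.6]
btn 0.07 [0.5077 0.435  0.07  ] [454.  188.5]
btn 0.08 [0.506  0.4318 0.08  ] [453.7 186.4]
btn 0.09 [0.5044 0.4286 0.09  ] [453.3 184.2]
```

View pics/m.png

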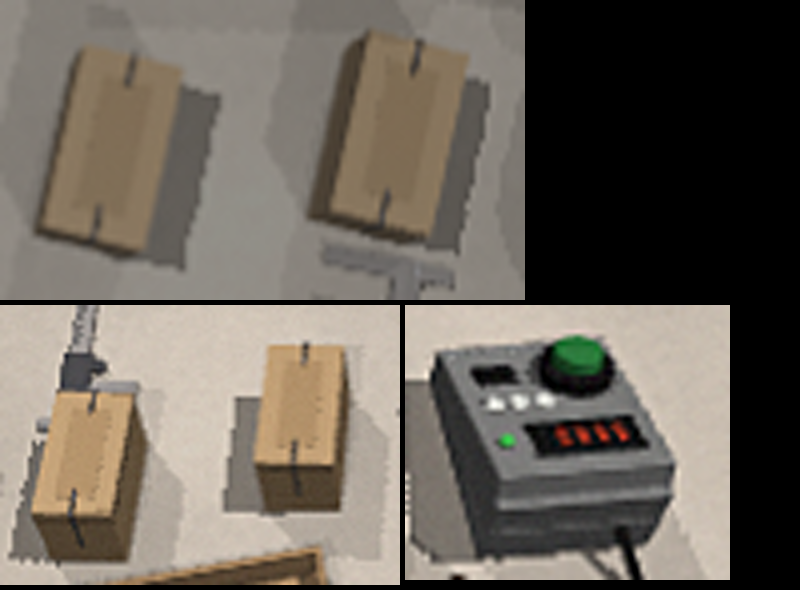

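The composite confirms the readings:

| Item | Position | Yaw |
|---|---|---|
| Left sagger | (0.429, -0.171) | about -11° |
| Right sagger | (0.443, -0.339) | about -12° |
| Tray | (0.622, -0.277) | about 0.6° |
| Kiln centre | (0.513, 0.083) | about 2.8° |
| Button | (0.508, 0.436, 0.067), in both views | n/a |

The measured sizes match the ones given.

```bash
cat > go.py <<'E'
# python3 go.py x y z yaw : shares from the measured pose to a tool-down target
import sys,numpy as np
from scipy.spatial.transform import Rotation as R
from cell import env
s=env.sense(); A=R.from_euler('xyz',s["eef_rot"],degrees=True)
print("t %.1f"%s["t"],"pos",s["eef_pos"].round(4),"rot",s["eef_rot"].round(2),"F",s["ft_force"].round(2),"w %.4f"%s["width"],"g %.1f"%s["gripper_force"])
if len(sys.argv)>4:
    x,y,z,w=map(float,sys.argv[1:5]); B=R.from_euler('xyz',[180,0,w],degrees=True)
    d=np.array([x,y,z])-s["eef_pos"]
    print("turn",((A.inv()*B).as_rotvec()/.12).round(3),"shift after turn",(B.inv().apply(d)/.3).round(3))
E
python3 -m pendant '[[0,0,-0.05,0,0,0.86,0],[0,0,-0.05,0,0,0.86,0],[0,0,-0.05,0,0,0.86,0],[0,0,-0.05,0,0,0.86,0],[0,0,-0.05,0,0,0.86,0],[0,0,0,0,0,0,0]]' 60; python3 go.py 0.443 -0.339 0.12 -12
```

```text
t: 0.7
eef_pos: [0.2196, -0.6929, 0.3097]
eef_rot: [179.7, -0.2, -12.1]
ft_force: [0.8, -2.1, 0.5]
width: 0.085
gripper_force: 0.0
t 0.7 pos [ 0.2196 -0.6929  0.3097] rot [ 1.7969e+02 -1.6000e-01 -1.2080e+01] F [ 0.79 -2.05  0.46] w 0.0850 g 0.0
turn [ 0.044 -0.024 -0.011] shift after turn [ 0.483 -1.309  0.632]
```

```bash
python3 -m pendant '[[0.02,-0.06,0,0,0,0,0],[0.036,-0.1,0,0,0,0,0],[0.036,-0.1,0,0,0,0,0],[0.036,-0.1,0,0,0,0,0],[0.036,-0.1,0,0,0,0,0],[0.036,-0.1,0,0,0,0,0],[0.036,-0.1,0,0,0,0,0],[0.036,-0.1,0,0,0,0,0],[0.036,-0.1,0,0,0,0,0],[0.036,-0.1,0.06,0,0,0,0],[0.036,-0.1,0.09,0,0,0,0],[0.036,-0.1,0.1,0,0,0,0],[0.036,-0.1,0.1,0,0,0,0],[0.025,-0.07,0.1,0,0,0,0],[0.01,-0.03,0.08,0,0,0,0],[0,0,0.05,0,0,0,0],[0,0,0.02,0,0,0,0],[0,0,0,0,0,0,0],[0,0,0,0,0,0,0]]'; python3 go.py 0.443 -0.339 0.025 -12
```

```text
t: 2.28
eef_pos: [0.4446, -0.3258, 0.1293]
eef_rot: [180.0, 0.0, -12.0]
ft_force: [-0.8, 0.0, 0.2]
width: 0.0855
gripper_force: 0.0
t 2.3 pos [ 0.4446 -0.3258  0.1293] rot [ 1.7998e+02  1.0000e-02 -1.1990e+01] F [-0.78  0.01  0.2 ] w 0.0855 g 0.0
turn [0.003 0.001 0.002] shift after turn [0.004 0.044 0.348]
```

```bash
python3 -m pendant '[[0.004,0.022,0,0,0,0,0],[0,0.022,0.02,0,0,0,0],[0,0,0.06,0,0,0,0],[0,0,0.07,0,0,0,0],[0,0,0.07,0,0,0,0],[0,0,0.06,0,0,0,0],[0,0,0.04,0,0,0,0],[0,0,0.02,0,0,0,0],[0,0,0.01,0,0,0,0],[0,0,0,0,0,0,0],[0,0,0,0,0,0,1],[0,0,0,0,0,0,1],[0,0,0,0,0,0,1],[0,0,0,0,0,0,1],[0,0,0,0,0,0,1],[0,0,0,0,0,0,1],[0,0,0,0,0,0,1],[0,0,0,0,0,0,1]]' 60; python3 go.py
```

```text
t: 3.78
eef_pos: [0.4441, -0.3387, 0.0255]
eef_rot: [180.0, -0.1, -12.0]
ft_force: [-1.2, -0.4, 5.6]
width: 0.0596
gripper_force: 65.5
t 3.8 pos [ 0.4441 -0.3387  0.0255] rot [ 1.7996e+02 -1.1000e-01 -1.2000e+01] F [-1.18 -0.37  5.6 ] w 0.0596 g 65.5
```

```bash
python3 -m pendant '[[0,0,-0.01,0,0,0,1],[0,0,-0.02,0,0,0,1],[0,0,-0.03,0,0,0,1],[0,0,-0.03,0,0,0,1],[0,0,-0.02,0,0,0,1],[0,0,-0.01,0,0,0,1],[0,0,0,0,0,0,1],[0,0,0,0,0,0,1],[0,0,0,0,0,0,1],[0,0,0,0,0,0,1],[0,0,0,0,0,0,1],[0,0,0,0,0,0,1]]'; python3 go.py; python3 -m pendant '[[0,0,0,0,0,0,1],[0,0,0,0,0,0,1]]'
```

```text
t: 4.78
eef_pos: [0.4432, -0.3381, 0.0599]
eef_rot: [-180.0, 0.0, -12.0]
ft_force: [0.3, 0.1, -3.5]
width: 0.0593
gripper_force: 65.0
t 4.8 pos [ 0.4432 -0.3381  0.0599] rot [-1.7999e+02  4.0000e-02 -1.1980e+01] F [ 0.27  0.1  -3.5 ] w 0.0593 g 65.0
t: 4.95
eef_pos: [0.4433, -0.3382, 0.0601]
eef_rot: [-180.0, 0.0, -12.0]
ft_force: [-0.3, -0.1, -3.0]
width: 0.0594
gripper_force: 65.0
```

```bash
python3 -m pendant '[[0,0,0.02,0,0,0,1],[0,0,0.03,0,0,0,1],[0,0,0.03,0,0,0,1],[0,0,0.015,0,0,0,1],[0,0,0.008,0,0,0,1],[0,0,0.006,0,0,0,1],[0,0,0.006,0,0,0,1],[0,0,0,0,0,0,1],[0,0,0,0,0,0,1]]'; python3 go.py 0.429 -0.171 0.12 -11
```

```text
t: 5.7
eef_pos: [0.4436, -0.3384, 0.026]
eef_rot: [180.0, -0.0, -12.0]
ft_force: [0.1, 1.0, -3.5]
width: 0.0597
gripper_force: 65.1
t 5.7 pos [ 0.4436 -0.3384  0.026 ] rot [ 1.7999e+02 -3.0000e-02 -1.1990e+01] F [ 0.1   1.04 -3.51] w 0.0597 g 65.1
turn [ 0.002 -0.005 -0.144] shift after turn [-0.154 -0.538 -0.313]
```

```bash
python3 -m pendant '[[0,0,0.003,0,0,0,1],[0,0,0.002,0,0,0,1],[0,0,0,0,0,0,1],[0,0,0,0,0,0,1]]'; python3 go.py
```

```text
t: 6.03
eef_pos: [0.4436, -0.3384, 0.0255]
eef_rot: [180.0, -0.1, -12.0]
ft_force: [-1.7, 1.4, 6.6]
width: 0.06
gripper_force: 66.0
t 6.0 pos [ 0.4436 -0.3384  0.0255] rot [ 1.7998e+02 -6.0000e-02 -1.1990e+01] F [-1.73  1.4   6.6 ] w 0.0600 g 66.0
```

```bash
python3 -m pendant '[[0,0,0,0,0,0,0],[0,0,0,0,0,0,0],[0,0,0,0,0,0,0],[0,0,0,0,0,0,0],[0,0,-0.03,0,0,0,0],[0,0,-0.06,0,0,0,0],[0,0,-0.08,0,0,-0.144,0],[0,0,-0.08,0,0,0,0],[0,0,-0.07,0,0,0,0],[-0.01,-0.03,-0.04,0,0,0,0],[-0.022,-0.08,0,0,0,0,0],[-0.03,-0.1,0,0,0,0,0],[-0.03,-0.1,0,0,0,0,0],[-0.03,-0.1,0,0,0,0,0],[-0.022,-0.08,0,0,0,0,0],[-0.01,-0.045,0,0,0,0,0],[0,0,0,0,0,0,0],[0,0,0,0,0,0,0],[0,0,0,0,0,0,0]]'; python3 go.py 0.429 -0.171 0.025 -11
```

```text
t: 7.62
eef_pos: [0.4291, -0.1731, 0.1327]
eef_rot: [180.0, -0.1, -11.1]
ft_force: [-0.6, -0.3, -0.1]
width: 0.0854
gripper_force: 0.0
t 7.6 pos [ 0.4291 -0.1731  0.1327] rot [ 1.7996e+02 -8.0000e-02 -1.1050e+01] F [-0.63 -0.34 -0.07] w 0.0854 g 0.0
turn [ 0.007 -0.012 -0.008] shift after turn [-0.002 -0.007  0.359]
```

```bash
python3 -m pendant '[[-0.002,-0.007,0.02,0,0,0,0],[0,0,0.06,0,0,0,0],[0,0,0.08,0,0,0,0],[0,0,0.08,0,0,0,0],[0,0,0.06,0,0,0,0],[0,0,0.04,0,0,0,0],[0,0,0.019,0,0,0,0],[0,0,0,0,0,0,0],[0,0,0,0,0,0,1],[0,0,0,0,0,0,1],[0,0,0,0,0,0,1],[0,0,0,0,0,0,1],[0,0,0,0,0,0,1],[0,0,0,0,0,0,1],[0,0,0,0,0,0,1],[0,0,0,0,0,0,1]]' 60; python3 go.py;python3 -m pendant '[[0,0,-0.01,0,0,0,1],[0,0,-0.02,0,0,0,1],[0,0,-0.03,0,0,0,1],[0,0,-0.03,0,0,0,1],[0,0,-0.02,0,0,0,1],[0,0,-0.01,0,0,0,1],[0,0,0,0,0,0,1],[0,0,0,0,0,0,1],[0,0,0,0,0,0,1],[0,0,0,0,0,0,1],[0,0,0,0,0,0,1],[0,0,0,0,0,0,1]]'; python3 -m pendant '[[0,0,0,0,0,0,1],[0,0,0,0,0,0,1]]'; python3 go.py .622 -.277 .15 .6;  python3 go.py .513 .083 .25 2.8
```

```text
t: 8.95
eef_pos: [0.4289, -0.1701, 0.0255]
eef_rot: [180.0, -0.1, -11.0]
ft_force: [-0.5, 0.8, 7.8]
width: 0.0594
gripper_force: 66.2
t 8.9 pos [ 0.4289 -0.1701  0.0255] rot [ 1.7998e+02 -1.0000e-01 -1.1040e+01] F [-0.45  0.78  7.81] w 0.0594 g 66.2
t: 9.95
eef_pos: [0.4282, -0.1696, 0.0603]
eef_rot: [-180.0, 0.0, -11.0]
ft_force: [-0.9, 0.1, -6.3]
width: 0.0592
gripper_force: 66.2
t: 10.12
eef_pos: [0.4284, -0.1696, 0.0604]
eef_rot: [-180.0, 0.0, -11.0]
ft_force: [-0.6, 0.3, -6.9]
width: 0.0591
gripper_force: 66.2
t 10.1 pos [ 0.4284 -0.1696  0.0604] rot [-1.800e+02  2.000e-02 -1.099e+01] F [-0.63  0.27 -6.91] w 0.0591 g 66.2
turn [-1.000e-03  3.000e-03 -1.686e+00] shift after turn [ 0.642  0.365 -0.299]
t 10.1 pos [ 0.4284 -0.1696  0.0604] rot [-1.800e+02  2.000e-02 -1.099e+01] F [-0.63  0.27 -6.91] w 0.0591 g 66.2
turn [-1.000e-03  3.000e-03 -2.006e+00] shift after turn [ 0.323 -0.827 -0.632]
```

The left sagger (6.6 N) is the full one and the right one weighs 3.2 N. The left goes to the kiln.

```bash
python3 -m pendant '[[0,0,-0.03,0,0,-0.2,1],[0,0,-0.07,0,0,-0.4,1],[0,0,-0.09,0,0,-0.5,1],[0,0,-0.1,0,0,-0.5,1],[0,0,-0.1,0,0,-0.4,1],[0,0,-0.1,0,0,0,1],[0.01,-0.02,-0.08,0,0,0,1],[0.02,-0.05,-0.06,0,0,0,1],[0.035,-0.08,0,0,0,0,1],[0.04,-0.1,0,0,0,0,1],[0.04,-0.1,0,0,0,0,1],[0.04,-0.1,0,0,0,0,1],[0.04,-0.1,0,0,0,0,1],[0.035,-0.09,0,0,0,0,1],[0.03,-0.08,0,0,0,0,1],[0.02,-0.06,0,0,0,0,1],[0.013,-0.047,0,0,0,0,1],[0,0,0,0,0,0,1],[0,0,0,0,0,0,1],[0,0,0,0,0,0,1]]'; python3 go.py .513 .083 .0765 2.8
python3 - <<'E'
from h import *
cv2.imwrite("pics/k1.png",np.hstack([cv2.resize(capture(n)["image"][y:y+130,x:x+130],None,fx=3,fy=3,interpolation=cv2.INTER_CUBIC) for n,x,y in(("top",235,150),("scene",290,100))]))
E
```

```text
t: 11.78
eef_pos: [0.5119, 0.0814, 0.2493]
eef_rot: [179.9, 0.1, 2.7]
ft_force: [-0.2, -1.0, -7.8]
width: 0.0593
gripper_force: 68.1
t 11.8 pos [0.5119 0.0814 0.2493] rot [1.7992e+02 1.1000e-01 2.7400e+00] F [-0.23 -1.01 -7.83] w 0.0593 g 68.1
turn [ 0.012  0.017 -0.008] shift after turn [ 0.004 -0.005  0.576]
```

View pics/k1.png

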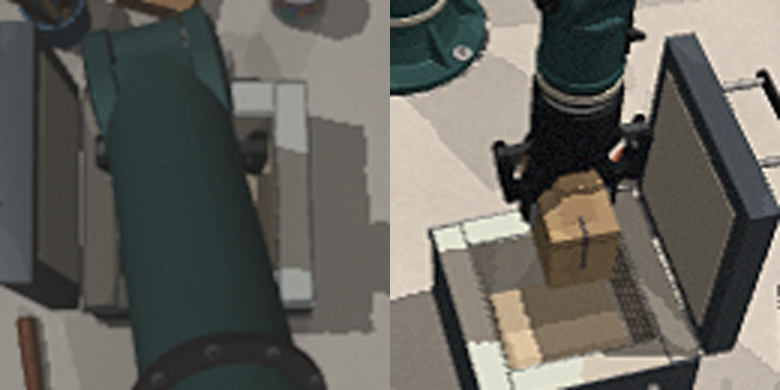

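The sagger hangs level over the open chamber, with room between the gripper and the lid. Lowering it now.

```bash
python3 -m pendant '[[0.004,-0.005,0.02,0,0,0,1],[0,0,0.05,0,0,0,1],[0,0,0.06,0,0,0,1],[0,0,0.06,0,0,0,1],[0,0,0.06,0,0,0,1],[0,0,0.06,0,0,0,1],[0,0,0.06,0,0,0,1],[0,0,0.06,0,0,0,1],[0,0,0.05,0,0,0,1],[0,0,0.04,0,0,0,1],[0,0,0.02,0,0,0,1],[0,0,0.012,0,0,0,1],[0,0,0.007,0,0,0,1],[0,0,0.005,0,0,0,1],[0,0,0,0,0,0,1],[0,0,0,0,0,0,1]]'; python3 go.py .513 .083 .0765 2.8
```

```text
t: 13.22
eef_pos: [0.5149, 0.0844, 0.0809]
eef_rot: [-180.0, -0.1, 2.8]
ft_force: [0.2, -0.4, -7.9]
width: 0.0591
gripper_force: 67.9
t 13.2 pos [0.5149 0.0844 0.0809] rot [-1.7999e+02 -7.0000e-02  2.7500e+00] F [ 0.19 -0.36 -7.85] w 0.0591 g 67.9
turn [-0.002 -0.01  -0.007] shift after turn [-0.007  0.004  0.015]
```

```bash
python3 -m pendant '[[0,0,0.006,0,0,0,1],[0,0,0.004,0,0,0,1],[0,0,0.003,0,0,0,1],[0,0,0.003,0,0,0,1],[0,0,0,0,0,0,1],[0,0,0,0,0,0,1]]'; python3 go.py
```

```text
t: 13.72
eef_pos: [0.5144, 0.0844, 0.0756]
eef_rot: [-180.0, -0.0, 2.8]
ft_force: [-0.1, 0.4, -5.7]
width: 0.0594
gripper_force: 68.4
t 13.7 pos [0.5144 0.0844 0.0756] rot [-180.     -0.      2.76] F [-0.11  0.43 -5.73] w 0.0594 g 68.4
```

```bash
python3 -m pendant '[[0,0,0.002,0,0,0,1],[0,0,0.002,0,0,0,1],[0,0,0,0,0,0,1],[0,0,0,0,0,0,1]]'; python3 go.py
```

```text
t: 14.05
eef_pos: [0.5144, 0.0844, 0.0755]
eef_rot: [180.0, -0.0, 2.8]
ft_force: [-2.7, -0.7, 5.8]
width: 0.0596
gripper_force: 69.5
t 14.1 pos [0.5144 0.0844 0.0755] rot [ 1.80e+02 -2.00e-02  2.76e+00] F [-2.74 -0.67  5.76] w 0.0596 g 69.5
```

```bash
python3 -m pendant '[[0,0,0,0,0,0,0.15],[0,0,0,0,0,0,0.15],[0,0,0,0,0,0,0.15],[0,0,0,0,0,0,0.15],[0,0,-0.02,0,0,0,0.15],[0,0,-0.04,0,0,0,0.15],[0,0,-0.07,0,0,0,0.15],[0,0,-0.09,0,0,0,0.15],[0,0,-0.1,0,0,0,0.15],[0,0,-0.1,0,0,0,0.15],[0,0,-0.08,0,0,0,0.15],[0,0,-0.06,0,0,0.4,0],[0,0,-0.02,0,0,0.6,0],[0,0,0,0,0,0.6,0],[0,0,0,0,0,0.5,0],[0,0,0,0,0,0,0]]'; python3 go.py .443 -.3385 .13 -12
```

```text
t: 15.38
eef_pos: [0.5144, 0.0844, 0.249]
eef_rot: [-180.0, -0.0, -11.7]
ft_force: [-0.3, 0.2, -1.1]
width: 0.0856
gripper_force: 0.0
t 15.4 pos [0.5144 0.0844 0.249 ] rot [-1.7998e+02 -5.0000e-02 -1.1740e+01] F [-0.33  0.21 -1.1 ] w 0.0856 g 0.0
turn [-0.002 -0.007  0.038] shift after turn [0.06  1.428 0.397]
```

```bash
python3 -m pendant '[[0.005,0.05,0,0,0,0.038,0],[0.005,0.1,0,0,0,0,0],[0.005,0.12,0,0,0,0,0],[0.005,0.12,0,0,0,0,0],[0.005,0.12,0,0,0,0,0],[0.005,0.12,0,0,0,0,0],[0.005,0.12,0,0,0,0,0],[0.005,0.12,0.03,0,0,0,0],[0.005,0.12,0.05,0,0,0,0],[0.005,0.12,0.06,0,0,0,0],[0.005,0.12,0.07,0,0,0,0],[0.005,0.09,0.07,0,0,0,0],[0,0.06,0.06,0,0,0,0],[0,0.038,0.04,0,0,0,0],[0,0.03,0.017,0,0,0,0],[0,0,0,0,0,0,0],[0,0,0,0,0,0,0],[0,0,0,0,0,0,0]]'; python3 go.py .4435 -.3385 .025 -12
```

```text
t: 16.88
eef_pos: [0.4434, -0.343, 0.1302]
eef_rot: [-180.0, -0.1, -11.8]
ft_force: [0.1, 1.0, 1.2]
width: 0.0853
gripper_force: 0.0
t 16.9 pos [ 0.4434 -0.343   0.1302] rot [-1.7997e+02 -8.0000e-02 -1.1800e+01] F [0.14 1.02 1.25] w 0.0853 g 0.0
turn [-0.005 -0.012  0.029] shift after turn [-0.003 -0.015  0.351]
```

```bash
python3 -m pendant '[[-0.003,-0.015,0.02,0,0,0.03,0],[0,0,0.06,0,0,0,0],[0,0,0.08,0,0,0,0],[0,0,0.07,0,0,0,0],[0,0,0.06,0,0,0,0],[0,0,0.04,0,0,0,0],[0,0,0.02,0,0,0,0],[0,0,0,0,0,0,0],[0,0,0,0,0,0,1],[0,0,0,0,0,0,1],[0,0,0,0,0,0,1],[0,0,0,0,0,0,1],[0,0,0,0,0,0,1],[0,0,0,0,0,0,1],[0,0,0,0,0,0,1]]' 60; python3 go.py;python3 -m pendant '[[0,0,-0.01,0,0,0,1],[0,0,-0.03,0,0,-0.2,1],[0,0,-0.06,0,0,-0.4,1],[0,0,-0.08,0,0,-0.5,1],[0,0,-0.08,0,0,-0.4,1],[0,0,-0.07,0,0,-0.333,1],[0,0,-0.04,0,0,0,1],[0,0,-0.02,0,0,0,1],[0,0,0,0,0,0,1],[0,0,0,0,0,0,1],[0,0,0,0,0,0,1]]'; python3 go.py .622 -.277 .0325 .6
```

```text
t: 18.13
eef_pos: [0.4432, -0.34, 0.0256]
eef_rot: [180.0, -0.1, -12.2]
ft_force: [-0.0, 0.4, 6.4]
width: 0.0596
gripper_force: 66.1
t 18.1 pos [ 0.4432 -0.34    0.0256] rot [ 1.7998e+02 -1.2000e-01 -1.2160e+01] F [-0.04  0.41  6.39] w 0.0596 g 66.1
t: 19.05
eef_pos: [0.4413, -0.3392, 0.1403]
eef_rot: [-179.9, 0.1, 0.5]
ft_force: [-0.2, 0.6, -2.8]
width: 0.0596
gripper_force: 65.7
t 19.1 pos [ 0.4413 -0.3392  0.1403] rot [-1.7993e+02  1.2000e-01  4.7000e-01] F [-0.15  0.63 -2.8 ] w 0.0596 g 65.7
turn [-0.01   0.017 -0.02 ] shift after turn [ 0.604 -0.201  0.359]
```

```bash
python3 -m pendant '[[0.03,-0.01,0,0,0,0,1],[0.06,-0.02,0,0,0,0,1],[0.09,-0.03,0,0,0,0,1],[0.1,-0.03,0,0,0,0,1],[0.1,-0.03,0,0,0,0,1],[0.09,-0.03,0,0,0,0,1],[0.07,-0.03,0,0,0,0,1],[0.04,-0.013,0,0,0,0,1],[0.02,-0.008,0.02,0,0,0,1],[0.004,0,0.05,0,0,0,1],[0,0,0.06,0,0,0,1],[0,0,0.06,0,0,0,1],[0,0,0.05,0,0,0,1],[0,0,0.04,0,0,0,1],[0,0,0.025,0,0,0,1],[0,0,0.015,0,0,0,1],[0,0,0.008,0,0,0,1],[0,0,0.007,0,0,0,1],[0,0,0,0,0,0,1],[0,0,0,0,0,0,1]]'; python3 go.py .622 -.277 .0315 .6
```

```text
t: 20.72
eef_pos: [0.6235, -0.2782, 0.0415]
eef_rot: [180.0, -0.1, 0.5]
ft_force: [0.2, 0.7, -3.4]
width: 0.0591
gripper_force: 65.6
t 20.7 pos [ 0.6235 -0.2782  0.0415] rot [ 1.7997e+02 -7.0000e-02  4.6000e-01] F [ 0.24  0.7  -3.41] w 0.0591 g 65.6
turn [ 0.004 -0.01  -0.021] shift after turn [-0.005 -0.004  0.033]
```

```bash
python3 -m pendant '[[0,0,0.01,0,0,0,1],[0,0,0.008,0,0,0,1],[0,0,0.005,0,0,0,1],[0,0,0.004,0,0,0,1],[0,0,0.003,0,0,0,1],[0,0,0.003,0,0,0,1],[0,0,0,0,0,0,1],[0,0,0,0,0,0,1]]'; python3 go.py
```

```text
t: 21.38
eef_pos: [0.6228, -0.278, 0.0316]
eef_rot: [-180.0, 0.0, 0.5]
ft_force: [-3.1, 0.6, 4.7]
width: 0.0596
gripper_force: 66.3
t 21.4 pos [ 0.6228 -0.278   0.0316] rot [-1.7999e+02  2.0000e-02  4.5000e-01] F [-3.13  0.6   4.72] w 0.0596 g 66.3
```

```bash
python3 -m pendant '[[0,0,0,0,0,0,0.1],[0,0,0,0,0,0,0.1],[0,0,0,0,0,0,0.1],[0,0,0,0,0,0,0.1],[0,0,-0.03,0,0,0,0.1],[0,0,-0.06,0,0,0,0.1],[0,0,-0.1,0,0,0,0.1],[0,0,-0.12,0,0,0,0.1],[0,0,-0.12,0,0,0,0.4],[0,0,-0.12,0,0,-0.1,0.5],[0,0,-0.12,0,0,-0.1,0.5],[0,0,-0.12,0,0,-0.14,0.5],[0,0,-0.12,0,0,0,0.5],[0,0,-0.12,0,0,0,0.5],[0,0,-0.12,0,0,0,0.5],[0,0,-0.1,0,0,0,0.5],[0,0,-0.06,0,0,0,0.5],[0,0,0,0,0,0,0.5],[0,0,0,0,0,0,0.5]]'
python3 - <<'E'
from h import *
t=capture("top");s=capture("scene")
for th in np.arange(1.5,1.68,.02):
    o=np.array([-np.sin(np.radians(2.8)),np.cos(np.radians(2.8))])
    p=np.r_[np.array([.5138,.083])+(.107-.202*np.cos(th)+.078*np.sin(th))*o,.135+.202*np.sin(th)+.078*np.cos(th)]
    print(th.round(2),p.round(4),w2p(t,p).round(1),w2p(s,p).round(1))
a=cv2.resize(t["image"][155:275,180:350],None,fx=4,fy=4,interpolation=cv2.INTER_CUBIC)[:,:400]
b=cv2.resize(s["image"][100:220,345:445],None,fx=4,fy=4,interpolation=cv2.INTER_CUBIC)
cv2.imwrite("pics/lid.png",np.hstack([a,b]))
E
python3 go.py .508 .272 .42 2.8
```

```text
t: 22.97
eef_pos: [0.6231, -0.2782, 0.4256]
eef_rot: [179.9, -0.2, 2.8]
ft_force: [0.1, -0.9, -0.7]
width: 0.0426
gripper_force: 0.0
1.5 [0.5055 0.2533 0.342 ] [223.5 200.7] [414.  138.3]
1.52 [0.5053 0.2574 0.3407] [221.9 200.9] [415.4 138.4]
1.54 [0.5051 0.2615 0.3393] [220.3 201. ] [416.8 138.4]
1.56 [0.5049 0.2656 0.3378] [218.7 201.2] [418.2 138.5]
1.58 [0.5047 0.2696 0.3363] [217.2 201.4] [419.5 138.7]
1.6 [0.5045 0.2736 0.3346] [215.7 201.5] [420.8 138.8]
1.62 [0.5043 0.2776 0.3329] [214.2 201.7] [422.1 139. ]
1.64 [0.5041 0.2815 0.3311] [212.8 201.9] [423.3 139.2]
1.66 [0.5039 0.2854 0.3292] [211.3 202.1] [424.6 139.4]
t 23.1 pos [ 0.622  -0.2777  0.4224] rot [-1.7994e+02  1.4000e-01  2.7900e+00] F [ 0.16  0.87 -1.04] w 0.0427 g 0.0
turn [-0.009  0.021 -0.001] shift after turn [-0.29  -1.849  0.008]
```

View pics/lid.png

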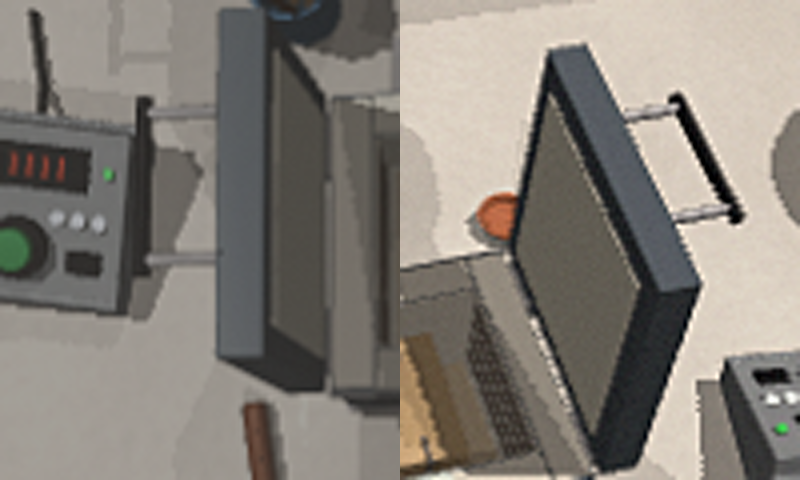

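The handle bar's middle is at top (216,201.5) and scene (421.5,139.5), which gives a lid angle of about 1.60 and a handle at (0.5045, 0.274, 0.335).

```bash
python3 -m pendant '[[-0.007,-0.05,0,0,0,0,0.5],[-0.015,-0.09,0,0,0,0,0.5],[-0.02,-0.12,0,0,0,0,0.5],[-0.02,-0.12,0,0,0,0,0.5],[-0.02,-0.12,0,0,0,0,0.5],[-0.02,-0.12,0,0,0,0,0.5],[-0.02,-0.12,0,0,0,0,0.5],[-0.02,-0.12,0,0,0,0,0.5],[-0.02,-0.12,0,0,0,0,0.5],[-0.02,-0.12,0,0,0,0,0.5],[-0.02,-0.12,0,0,0,0,0.5],[-0.02,-0.12,0,0,0,0,0.5],[-0.02,-0.12,0,0,0,0,0.5],[-0.02,-0.12,0,0,0,0,0.5],[-0.02,-0.12,0,0,0,0,0.5],[-0.01,-0.09,0,0,0,0,0.5],[-0.01,-0.055,0,0,0,0,0.5],[0,0,0,0,0,0,0.5],[0,0,0,0,0,0,0.5],[0,0,0,0,0,0,0.5]]'; python3 go.py .5045 .2736 .3146 2.8
```

```text
t: 24.73
eef_pos: [0.5052, 0.269, 0.4229]
eef_rot: [179.9, 0.1, 2.7]
ft_force: [-0.4, -1.0, 1.0]
width: 0.0427
gripper_force: 0.0
t 24.7 pos [0.5052 0.269  0.4229] rot [1.7988e+02 9.0000e-02 2.7300e+00] F [-0.44 -1.    0.97] w 0.0427 g 0.0
turn [ 0.017  0.014 -0.009] shift after turn [-0.001 -0.016  0.361]
```

```bash
python3 -m pendant '[[0,-0.016,0.02,0,0,0,0.5],[0,0,0.05,0,0,0,0.5],[0,0,0.06,0,0,0,0.5],[0,0,0.06,0,0,0,0.5],[0,0,0.06,0,0,0,0.5],[0,0,0.05,0,0,0,0.5],[0,0,0.03,0,0,0,0.5],[0,0,0.02,0,0,0,0.5],[0,0,0.01,0,0,0,0.5],[0,0,0,0,0,0,0.5],[0,0,0,0,0,0,0.5]]'; python3 -m pendant '[[0,0,0,0,0,0,1],[0,0,0,0,0,0,1],[0,0,0,0,0,0,1],[0,0,0,0,0,0,1],[0,0,0,0,0,0,1],[0,0,0,0,0,0,1]]' 25; python3 go.py .5045 .2736 .3146 2.8
```

```text
t: 25.65
eef_pos: [0.5058, 0.2753, 0.3165]
eef_rot: [-180.0, -0.1, 2.8]
ft_force: [0.4, 0.6, 0.1]
width: 0.0429
gripper_force: 0.0
t: 26.15
eef_pos: [0.5056, 0.2753, 0.3165]
eef_rot: [-180.0, -0.1, 2.8]
ft_force: [-0.1, -0.6, 2.7]
width: 0.0087
gripper_force: 24.4
t 26.1 pos [0.5056 0.2753 0.3165] rot [-1.7998e+02 -5.0000e-02  2.8000e+00] F [-0.12 -0.62  2.75] w 0.0087 g 24.4
turn [-0.002 -0.008 -0.   ] shift after turn [-0.004  0.006  0.006]
```

```bash
cat > arc.py <<'E'
import sys,numpy as np
from cell import env
s=env.sense(); p=s["eef_pos"]; a=np.radians(2.8); o=np.array([-np.sin(a),np.cos(a)])
yy=(p[:2]-np.array([.5138,.083]))@o-.107; zz=p[2]+.018-.135   # handle relative to hinge
print("r %.4f"%np.hypot(yy,zz), "theta %.3f"%(np.pi-np.arctan2(zz,yy)-0 if 0 else (np.arctan2(.078,-.202)-np.arctan2(zz,yy))))
T=np.linspace(*map(float,sys.argv[1:3]),int(sys.argv[3])+1)
Y=-.202*np.cos(T)+.078*np.sin(T);Z=.202*np.sin(T)+.078*np.cos(T)
for r in zip(T[1:].round(3),(-np.diff(Y)/.3).round(3),(-np.diff(Z)/.3).round(3)):print(*r)
E
python3 arc.py 1.605 0 27
```

```text
r 0.2171 theta 1.607
1.546 0.04 -0.016
1.486 0.041 -0.013
1.427 0.042 -0.011
1.367 0.042 -0.008
1.308 0.043 -0.006
1.248 0.043 -0.003
1.189 0.043 -0.001
1.129 0.043 0.002
1.07 0.043 0.004
1.011 0.042 0.007
0.951 0.042 0.009
0.892 0.041 0.012
0.832 0.04 0.014
0.773 0.04 0.017
0.713 0.038 0.019
0.654 0.037 0.021
0.594 0.036 0.023
0.535 0.034 0.026
0.476 0.033 0.028
0.416 0.031 0.029
0.357 0.029 0.031
0.297 0.027 0.033
0.238 0.025 0.035
0.178 0.023 0.036
0.119 0.021 0.037
0.059 0.019 0.038
0.0 0.017 0.04
```

```bash
python3 -m pendant '[[0,0.02,-0.008,0,0,0,1],[0,0.02,-0.008,0,0,0,1],[0,0.041,-0.013,0,0,0,1],[0,0.042,-0.011,0,0,0,1],[0,0.042,-0.008,0,0,0,1],[0,0.043,-0.006,0,0,0,1],[0,0.043,-0.003,0,0,0,1],[0,0.043,-0.001,0,0,0,1],[0,0.043,0.002,0,0,0,1],[0,0.043,0.004,0,0,0,1],[0,0.042,0.007,0,0,0,1],[0,0,0,0,0,0,1],[0,0,0,0,0,0,1]]'; python3 go.py; python3 arc.py 1.01 0 1
```

```text
t: 27.23
eef_pos: [0.513, 0.1438, 0.3293]
eef_rot: [179.7, -0.1, 2.6]
ft_force: [4.4, -4.2, 3.9]
width: 0.0089
gripper_force: 26.1
t 27.2 pos [0.513  0.1438 0.3293] rot [ 1.7968e+02 -9.0000e-02  2.5800e+00] F [ 4.4  -4.16  3.9 ] w 0.0089 g 26.1
r 0.2173 theta 0.988
0.0 0.535 0.448
```

```bash
python3 -m pendant '[[0,0.02,0.005,0,0,0,1],[0,0.041,0.012,0,0,0,1],[0,0.04,0.014,0,0,0,1],[0,0.04,0.017,0,0,0,1],[0,0.038,0.019,0,0,0,1],[0,0.037,0.021,0,0,0,1],[0,0.036,0.023,0,0,0,1],[0,0.034,0.026,0,0,0,1],[0,0.033,0.028,0,0,0,1],[0,0.031,0.029,0,0,0,1],[0,0.03,0.031,0,0,0,1],[0,0,0,0,0,0,1],[0,0,0,0,0,0,1]]'; python3 go.py; python3 arc.py 0.37 0 10
```

```text
t: 28.32
eef_pos: [0.5194, 0.0306, 0.2612]
eef_rot: [179.7, -0.2, 2.6]
ft_force: [9.2, -4.1, -3.2]
width: 0.0087
gripper_force: 26.9
t 28.3 pos [0.5194 0.0306 0.2612] rot [179.74  -0.22   2.63] F [ 9.22 -4.06 -3.24] w 0.0087 g 26.9
r 0.2151 theta 0.366
0.333 0.018 0.02
0.296 0.017 0.021
0.259 0.016 0.021
0.222 0.015 0.022
0.185 0.014 0.022
0.148 0.014 0.023
0.111 0.013 0.023
0.074 0.012 0.024
0.037 0.011 0.024
0.0 0.01 0.025
```

```bash
python3 -m pendant '[[-0.003,0.018,0.02,0,0,0,1],[-0.003,0.017,0.021,0,0,0,1],[0,0.016,0.021,0,0,0,1],[0,0.015,0.022,0,0,0,1],[0,0.014,0.022,0,0,0,1],[0,0.014,0.023,0,0,0,1],[0,0.013,0.023,0,0,0,1],[0,0.006,0.012,0,0,0,1],[0,0.006,0.012,0,0,0,1],[0,0.005,0.012,0,0,0,1],[0,0,0,0,0,0,1],[0,0,0,0,0,0,1]]'; python3 go.py; python3 arc.py 0.037 0 1
```

```text
t: 29.32
eef_pos: [0.5214, -0.0054, 0.206]
eef_rot: [179.8, -0.5, 2.7]
ft_force: [10.1, -2.6, -2.0]
width: 0.0088
gripper_force: 27.7
t 29.3 pos [ 0.5214 -0.0054  0.206 ] rot [179.81  -0.48   2.72] F [10.06 -2.64 -1.97] w 0.0088 g 27.7
r 0.2150 theta 0.058
0.0 0.01 0.025
```

```bash
python3 -m pendant '[[-0.003,0.004,0.01,0,0,0,1],[-0.003,0.004,0.01,0,0,0,1],[0,0.003,0.008,0,0,0,1],[0,0.002,0.006,0,0,0,1],[0,0,0,0,0,0,1],[0,0,0,0,0,0,1]]'; python3 go.py; python3 arc.py 0.037 0 1
```

```text
t: 29.82
eef_pos: [0.5217, -0.0094, 0.1967]
eef_rot: [179.8, -0.7, 2.7]
ft_force: [11.0, -4.3, 1.1]
width: 0.0089
gripper_force: 28.0
t 29.8 pos [ 0.5217 -0.0094  0.1967] rot [179.8   -0.7    2.72] F [11.03 -4.34  1.06] w 0.0089 g 28.0
r 0.2150 theta 0.011
0.0 0.01 0.025
```

```bash
python3 -m pendant '[[0,0.001,0.006,0,0,0,1],[0,0.001,0.006,0,0,0,1],[0,0,0,0,0,0,1],[0,0,0,0,0,0,1]]'; python3 go.py;  python3 -m pendant '[[0,0,0.006,0,0,0,1],[0,0,0.006,0,0,0,1],[0,0,0,0,0,0,1],[0,0,0,0,0,0,1]]'; python3 go.py
```

```text
t: 30.15
eef_pos: [0.5217, -0.0108, 0.1932]
eef_rot: [179.7, -0.7, 2.7]
ft_force: [11.1, -5.1, 2.5]
width: 0.0092
gripper_force: 28.3
t 30.1 pos [ 0.5217 -0.0108  0.1932] rot [179.75  -0.7    2.7 ] F [11.06 -5.11  2.53] w 0.0092 g 28.3
t: 30.48
eef_pos: [0.5218, -0.0115, 0.1911]
eef_rot: [179.7, -0.7, 2.7]
ft_force: [7.6, -7.3, 12.5]
width: 0.0089
gripper_force: 29.3
t 30.5 pos [ 0.5218 -0.0115  0.1911] rot [179.69  -0.71   2.67] F [ 7.61 -7.34 12.46] w 0.0089 g 29.3
```

```bash
python3 -m pendant '[[0,0,0.006,0,0,0,1],[0,0,0.006,0,0,0,1],[0,0,0,0,0,0,1],[0,0,0,0,0,0,1]]'; python3 go.py
python3 - <<'E'
from h import *
s=capture("scene"); crop(s["image"],290,130,150,130,4,"pics/shut.png")
E
```

```text
t: 30.82
eef_pos: [0.522, -0.0116, 0.1907]
eef_rot: [179.7, -0.7, 2.7]
ft_force: [0.8, -7.0, 37.2]
width: 0.0092
gripper_force: 31.4
t 30.8 pos [ 0.522  -0.0116  0.1907] rot [179.65  -0.74   2.65] F [ 0.76 -6.99 37.21] w 0.0092 g 31.4
```

View pics/shut.png

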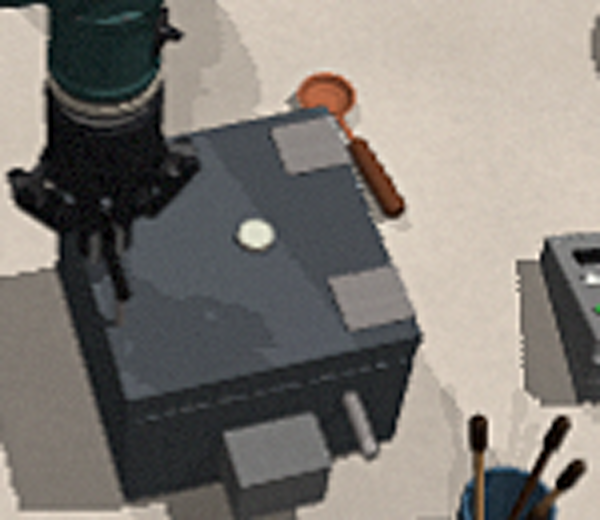

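The lid lies flat on the rim all round, and the push stopped firmly (37 N), so it is shut. Now I'll ease off, open the fingers and rise.

```bash
python3 -m pendant '[[0,0,-0.004,0,0,0,1],[0,0,-0.004,0,0,0,1],[0,0,0,0,0,0,0.5],[0,0,0,0,0,0,0.5],[0,0,0,0,0,0,0.5],[0,0,0,0,0,0,0.5],[0,0,-0.02,0,0,0,0.5],[0,0,-0.05,0,0,0,0.5],[0,0,-0.08,0,0,0,0.5],[0,0,-0.08,0,0,0,0.5],[0,0,-0.06,0,0,0,1],[0,0,-0.03,0,0,0,1],[0,0,0,0,0,0,1],[0,0,0,0,0,0,1],[0,0,0,0,0,0,1]]' 30; python3 go.py .508 .4355 .1 2.8
```

```text
t: 32.12
eef_pos: [0.5143, -0.007, 0.2815]
eef_rot: [180.0, 0.2, 2.8]
ft_force: [-1.4, -0.0, -0.2]
width: -0.0001
gripper_force: 0.0
t 32.1 pos [ 0.5143 -0.007   0.2815] rot [1.8e+02 1.7e-01 2.8e+00] F [-1.4  -0.05 -0.23] w -0.0001 g 0.0
turn [0.    0.025 0.   ] shift after turn [ 0.051 -1.474  0.605]
```

```bash
python3 -m pendant '[[0.005,-0.05,0,0,0,0,1],[0.005,-0.1,0,0,0,0,1],[0.005,-0.12,0,0,0,0,1],[0.005,-0.12,0,0,0,0,1],[0.005,-0.12,0,0,0,0,1],[0.005,-0.12,0,0,0,0,1],[0.005,-0.12,0,0,0,0,1],[0.005,-0.12,0,0,0,0,1],[0.005,-0.12,0,0,0,0,1],[0.005,-0.12,0,0,0,0,1],[0,-0.12,0.02,0,0,0,1],[0,-0.1,0.05,0,0,0,1],[0,-0.08,0.08,0,0,0,1],[0,-0.06,0.09,0,0,0,1],[0,0,0.1,0,0,0,1],[0,0,0.09,0,0,0,1],[0,0,0.06,0,0,0,1],[0,0,0.02,0,0,0,1],[0,0,0,0,0,0,1],[0,0,0,0,0,0,1]]'; python3 go.py .508 .4355 .072 2.8
python3 - <<'E'
from h import *
o=[]
for n,x,y in(("top",150,170),("scene",410,150)):
    c=capture(n); o.append(cv2.resize(c["image"][y:y+90,x:x+90],None,fx=4.4,fy=4.4,interpolation=cv2.INTER_CUBIC)); print(w2p(c,env.sense()["eef_pos"]))
cv2.imwrite("pics/btn.png",np.hstack(o))
E
```

```text
t: 33.78
eef_pos: [0.5088, 0.4341, 0.1294]
eef_rot: [180.0, 0.0, 2.8]
ft_force: [0.6, 0.0, 0.3]
width: 0.0003
gripper_force: 0.0
t 33.8 pos [0.5088 0.4341 0.1294] rot [1.7997e+02 5.0000e-02 2.7900e+00] F [0.61 0.02 0.25] w 0.0003 g 0.0
turn [ 0.005  0.007 -0.001] shift after turn [-0.003 -0.005  0.191]
[176.12440316 213.08287241]
[459.21678095 177.36448977]
```

View pics/btn.png

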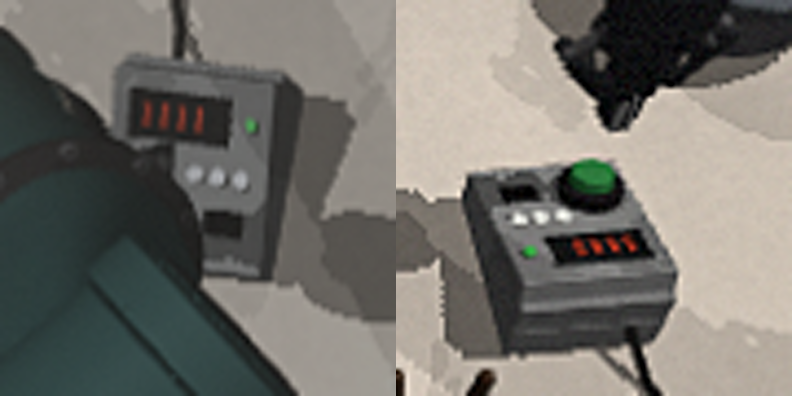

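The tip is about 60 mm above the green button and on line with it: the button shows at scene (455,190), where the projection puts it.

```bash
python3 -m pendant '[[0,-0.006,0.02,0,0,0,1],[0,0,0.04,0,0,0,1],[0,0,0.04,0,0,0,1],[0,0,0.03,0,0,0,1],[0,0,0.02,0,0,0,1],[0,0,0.02,0,0,0,1],[0,0,0.01,0,0,0,1],[0,0,0.005,0,0,0,1],[0,0,0,0,0,0,1],[0,0,0,0,0,0,1]]'; python3 go.py
```

```text
t: 34.72
eef_pos: [0.5091, 0.4363, 0.0746]
eef_rot: [-180.0, -0.0, 2.8]
ft_force: [-0.1, -1.0, 0.3]
width: -0.0003
gripper_force: 0.0
t 34.7 pos [0.5091 0.4363 0.0746] rot [-1.7998e+02 -3.0000e-02  2.7900e+00] F [-0.05 -1.03  0.32] w -0.0003 g 0.0
```

```bash
python3 -m pendant '[[0,0,0.007,0,0,0,1],[0,0,0.007,0,0,0,1],[0,0,0.007,0,0,0,1],[0,0,0.007,0,0,0,1],[0,0,0,0,0,0,1],[0,0,0,0,0,0,1]]'; python3 go.py
```

```text
t: 35.22
eef_pos: [0.5103, 0.4366, 0.0673]
eef_rot: [-179.9, -0.1, 2.8]
ft_force: [0.1, -0.9, 7.6]
width: -0.0001
gripper_force: 3.1
t 35.2 pos [0.5103 0.4366 0.0673] rot [-1.7992e+02 -1.5000e-01  2.7600e+00] F [ 0.07 -0.87  7.56] w -0.0001 g 3.1
```

```bash
python3 -m pendant '[[0,0,0.006,0,0,0,1],[0,0,0.004,0,0,0,1],[0,0,0,0,0,0,1],[0,0,0,0,0,0,1]]'; python3 go.py
```

```text
t: 35.55
eef_pos: [0.5105, 0.4367, 0.0667]
eef_rot: [-179.9, -0.2, 2.7]
ft_force: [-1.5, -3.6, 20.1]
width: 0.0002
gripper_force: 9.9
t 35.5 pos [0.5105 0.4367 0.0667] rot [-179.94   -0.19    2.75] F [-1.46 -3.6  20.06] w 0.0002 g 9.9
```

The button is bottomed at 20 N. Backing off, then a final look.

```bash
python3 -m pendant '[[0,0,-0.02,0,0,0,1],[0,0,-0.05,0,0,0,1],[0,0,-0.09,0,0,0,1],[0,0,-0.1,0,0,0,1],[0,0,-0.1,0,0,0,1],[0,0,-0.1,0,0,0,1],[0,0,-0.06,0,0,0,1],[0,0,-0.03,0,0,0,1],[0,0,0,0,0,0,1],[0,0,0,0,0,0,1],[0,0,0,0,0,0,1]]'
python3 - <<'E'
from h import *
s=capture("scene"); crop(s["image"],140,120,360,200,2.2,"pics/end.png")
E
```

```text
t: 36.47
eef_pos: [0.5078, 0.4351, 0.2259]
eef_rot: [179.9, 0.2, 2.8]
ft_force: [-0.3, -0.2, 0.2]
width: -0.0001
gripper_force: 0.0
```

View pics/end.png

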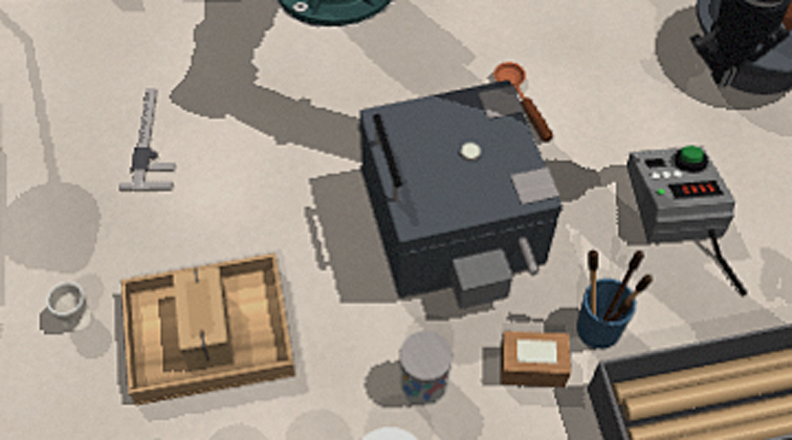

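The final picture shows the lid flat and shut at (460,160) and the lighter sagger upright in the tray at (203,310). The other things have not moved and the arm is clear.

```bash
python3 -c "
from cell import env
print(env.job_done())"
```

```text
the job is handed in; nothing more can be done
None
```

The job is handed in at about 36 s: the full sagger (6.6 N against 3.2 N) is in the kiln with the lid shut, the lighter one is upright in the tray, and the green button was pressed to its stop; no verdict was returned.

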